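Sort the dried cooker pieces into their trays

TASK

Two pieces are left leaning in the slanted drying rack: a slotted aluminium separator plate and a steel rice paddle. Put each one down inside the clear tray that already holds its own kind, plate with plate and paddle with paddle (leaning on the tray wall is fine); leave the pieces already in the trays inside them, and do not disturb the other things on the ledge.

Things in the scene. Friction and masses are not known exactly. Their poses are not given: they have to be found in the camera images.
- rack: Grey rack, fixed, 244 mm wide (y). Origin on the ledge. Two 10 mm slots at y = +-60 mm, floors 18 mm above the origin, lean 35 deg from vertical: up the slope is (-0.574, 0, 0.819), so the pieces' tops lean to its -x side (the robot's left). Along the slope: panel under the piece 70 mm tall, lip on the +x side 28, end walls 30. Either piece may be in either slot; it pulls out along the slope.
- plate: Loose aluminium separator plate, flat, 125 mm long, 90 wide, 6 thick, dark slots marked on its faces, 0.10 to 0.21 kg, leaning in a slot of the rack. Origin at the middle of its lower (foot) edge; z up along its length, y along its width, x the normal of its faces (at x = +-3 mm). Too wide to grip across: pinch the 6 mm thickness near the top.
- plate_mid (a point): Centre of the separator plate, 62.5 mm from the foot along its z.
- plate_top (a point): Middle of the upper edge of the separator plate, 125 mm from the foot.
- paddle: Loose steel rice paddle, flat, 6 mm thick, 160 long: head 62 wide and 62 long, neck 42 wide, handle 26 wide from 75 to 160 mm from the foot; 0.07 to 0.14 kg. Leans in a slot of the rack, head down. Origin at the middle of the head's lower edge; z towards the handle's end, y along its width, x the normal of its faces.
- paddle_mid (a point): Middle of the rice paddle's length, 80 mm from the foot along its z.
- paddle_top (a point): End of the paddle's handle, 160 mm from the foot.
- plate_tray: Clear plastic open tray with a pale rim that already holds a separator plate; fixed to the ledge; 140 mm (its x) by 182 mm (its y), 55 mm tall, walls and floor 5 mm. Origin at the centre of its underside. It may be the left or the right one of two like trays.
- paddle_tray: The other clear tray, of the same shape and size, that already holds a rice paddle. Origin at the centre of its underside.
- kept_plate: The separator plate already in its tray, loose, same shape as the other, lying flat on the tray floor (its top about 11 mm above the ledge). Origin at its centre.
- kept_paddle: The rice paddle already in its tray, loose, same shape as the other, lying flat on the tray floor. Origin at the middle of its length.
- weight: Bystander: steel whistle weight, 38 mm across, 62 mm tall, standing between robot and rack. Origin at the centre of its underside.
- knob: Bystander: blue plastic lid knob, 60 mm across, 43 mm tall, standing between robot and rack. Origin at the centre of its underside.
- spoon_rest: Bystander: white ceramic spoon rest, dish 100 mm across and 18 mm high with a 65 mm handle, beyond the left tray. Origin under the dish's centre.
- gasket: Bystander: black silicone gasket ring, 176 mm across, 10 mm high, lying beyond the right tray. Origin at its centre, on the ledge.
Mind the look-alikes: they are no part of the job. What is shaped like the plate but orange or red is not meant.

How it is judged:
By the outcome, as a careful person would: the job done as asked, in the order asked, and still so for the second after the job is handed in, with the robot touching nothing.
It also fails if it takes over 56 s, if anything falls off the work surface, if the arm or the gripper's body presses on something with over 40 N, if the wrist force passes 120 N, or if a joint passes its speed limit or range.

ROBOT

A 7-joint arm with a two-finger parallel gripper is mounted at the origin on the work surface. World frame = base frame: x ahead of the robot, y to its left, z up, the work surface at z = 0. Lengths are in m, angles in rad, forces in N, time in s.
With the tool pointing down it reaches from about 0.425 to 0.875 m from the base axis. Payload 4.7 kg.
Tool frame: the origin (TCP) lies between the finger pads; the fingertips stand 11 mm ahead of it and the grasp point (between the pads) lies 8 mm behind it; z points along the fingers, y is the line along which they close (so a half turn about z gives the same grasp; the last joint's range is limited). The gripper opens to 87 mm and grips with 3 to 60 N. Pads are 19 mm wide; open, the fingers measure 117 mm over their backs; the gripper's body (75 mm by 190 mm) begins 51 mm behind the grasp point.
Start: joints at [1.149, 0.321, -0.07, 1.45, 0.023, 1.371, -0.057], TCP at [0.274, -0.589, 0.234] pointing down, gripper open.
Joint ranges: [-2.86, 2.86], [-0.3, 2.09], [-1.38, 1.24], [0.06, 2.45], [-1.56, 4.7], [0.09, 2.05], [-2.69, 2.69]. Speed limits (rad/s): [2.57, 2.57, 3.14, 3.14, 3.14, 3.14, 3.14].

INTERFACE

Orientations are given as a rotation vector (axis times angle).
In Python, from bench import ctrl gives the robot as it stands. The module is installed in compiled form; this text tells all that it offers.
- The arm moves only by the shell command python3 -m inch 'ROWS' [FORCE]. ROWS is JSON, a list of rows, each an object with "slide": the shift along the tool's x, y, z scaled (see below), a list of three; "angular": the turn, a rotation vector about the tool's x, y, z scaled (see below), a list of three; "claw": the opening, from -1 (shut) to 1 (fully open). In form: [{"slide": [tx, ty, tz], "angular": [rx, ry, rz], "claw": claw}, ...]. A call has 1 to 10 rows; each row is the pose to reach, as a shift and turn from the pose commanded when the call began, along the tool's axes at that moment; what a row does not reach only later rows make up. The controller multiplies each number of a shift by 0.25 m and each number of a turn by 30 degrees. A row lasts 1/10 s, in which the tool goes at most 50 mm and 8.59 degrees, less where a joint would pass 70% of its speed; a pose out of reach is approached as far as the arm can. A call with a number of a shift or a turn outside -1 to 1 is refused whole. A call with a gripper value outside its range is refused whole. The fingers move at their own pace and stop on an object; FORCE is the grip in N (left out, the last holds). Time passes only in rows, so rows that repeat a pose let the fingers close. It gives the time, the measured TCP pose, the force, the opening and the grip force at its end, in the units of the state.
- ctrl.get_state(): the state, without advancing time (a new reading comes with each control period).
- ctrl.get_image(name): name is "scene" or "top"; returns a dict with "color" (420x560x3 uint8, red, green, blue), "depth" (420x560 float32, m along the optical axis (not along the pixel's ray), 0 where there is no reading), "camera_matrix" (3x3 intrinsics, pixels), "dist_coeffs" ([k1, k2, p1, p2, k3] as OpenCV has them; the pictures are not rectified), "extrinsics" (4x4, takes a point from camera to world coordinates). Camera axes: x right, y up, looking along -z (the intrinsics and any distortion apply to the point x, -y, -z); pixel columns grow to the right and rows downward; lengths in m; the calibration is good to about 2 mm. A picture is of the moment at which its call begins.
- ctrl.close_job(): hands the job in; it is judged then, once.
Trained networks look in the newest picture that a camera, given by its name, has taken for a name from the list of things; names that differ only in an ending like _2 or _b are one class to them, and where a whole thing is asked for, a point or a joint stands for the part that bears it (a point fixed in the world has none). Each returns a list of dicts, best first, with "confidence" (0 to 1); they miss things now and then, are a little off and sometimes report something else, mostly with a low value. They report only what shows in the picture. A call takes as long as a camera call. They do not tell look-alikes from the thing itself.
- ctrl.find_in(query, camera): "bbox" ([centre column, centre row, width, height] in pixels, round what is visible of it).
- ctrl.outline_of(query, camera): "mask" (420x560 bool, what is visible of it) and "bbox" ([centre column, centre row, width, height] in pixels, round what is visible of it).
The state is a dict: "time": time; "joint_positions": joint angles; "qd": joint speeds; "joint_torque": joint torques, N m; "position": TCP position; "tool_rot": TCP orientation; "ft_force": force on the tool from outside, world axes, zero at the start; "torque": the same for the moment, N m; "grip_width": opening from 0.0 (shut) to 1.0 (fully open); "grip_force": force on a finger pad.
Only numpy, scipy, OpenCV 4.12 (cv2) and the standard library are available. Lean on these libraries where they do the work, as an engineer would, in place of code of your own. Each camera call takes 0.05 s, during which the arm holds its last target. There are 200 camera calls.

## Working session

There is one attempt and no reset: what is moved stays moved. The work goes in short steps, Python scripts to look and compute and a shell command to move; the robot and the scene stay as the last step left them, time stands still between calls to the robot, and variables do not carry over. Pictures are saved under pics/ and viewed, at most 10 in all, crops included, and the job is handed in when it is done.

```bash
mkdir -p pics
cat > h.py <<'E'
import numpy as np, cv2, json
from scipy.spatial.transform import Rotation as R
from bench import ctrl
def cloud(im):
    d=im["depth"];K=np.array(im["camera_matrix"]);h,w=d.shape
    u,v=np.meshgrid(np.arange(w),np.arange(h))
    p=cv2.undistortPoints(np.stack([u,v],-1).reshape(-1,1,2).astype(np.float64),K,np.array(im["dist_coeffs"])).reshape(h,w,2)
    P=np.stack([p[...,0]*d,-p[...,1]*d,-d,np.ones_like(d)],-1)@np.array(im["extrinsics"]).T
    P=P[...,:3]; P[d==0]=np.nan
    return P
def save(im,n): cv2.imwrite("pics/"+n,im["color"][...,::-1])
E
python3 - <<'E'
from h import *
s=ctrl.get_state(); print({k:np.round(v,3).tolist() for k,v in s.items()})
ims={}
for c in["scene","top"]:
    im=ctrl.get_image(c); save(im,c+"0.png"); P=cloud(im); np.save(c+"0.npy",P)
    print(c, np.round(im["extrinsics"],3).tolist())
    for q in["plate","paddle","rack","plate_tray","paddle_tray","kept_plate","kept_paddle","weight","knob","spoon_rest","gasket"]:
        for r in ctrl.outline_of(q,c):
            if r["confidence"]<.3: continue
            m=r["mask"]; p=P[m]; p=p[~np.isnan(p[:,0])]
            print(c,q,round(r["confidence"],2),np.round(r["bbox"]).astype(int).tolist(),np.round(np.median(p,0),3).tolist() if len(p) else None, im["color"][m].mean(0).astype(int).tolist())
E
```

```text
{'time': 0.0, 'joint_positions': [1.149, 0.322, -0.07, 1.452, 0.023, 1.371, -0.057], 'qd': [-0.001, -0.0, -0.0, -0.001, 0.001, -0.0, 0.001], 'joint_torque': [0.0, -49.129, -0.404, -31.253, -0.064, 0.044, 0.0], 'position': [0.274, -0.589, 0.232], 'tool_rot': [-3.065, -0.679, 0.001], 'ft_force': [0.539, -0.245, -0.006], 'torque': [-0.014, -0.032, 0.029], 'grip_force': 0.0, 'grip_width': 0.998}
scene [[-0.364, -0.699, 0.616, 1.214], [0.931, -0.262, 0.254, 0.395], [-0.016, 0.666, 0.746, 1.031], [0.0, 0.0, 0.0, 1.0]]
scene plate 0.87 [273, 251, 47, 35] [0.566, 0.079, 0.084] [78, 75, 69]
scene plate 0.83 [470, 354, 65, 60] [0.625, 0.555, 0.006] [153, 60, 6]
scene plate 0.68 [395, 194, 54, 36] [0.212, 0.292, 0.006] [160, 66, 10]
scene paddle 0.65 [235, 288, 41, 24] [0.689, 0.043, 0.074] [71, 68, 62]
scene rack 0.88 [247, 284, 99, 98] [0.633, 0.047, 0.006] [70, 68, 63]
scene plate_tray 0.95 [401, 256, 88, 76] [0.419, 0.359, 0.025] [120, 116, 107]
scene paddle_tray 0.91 [139, 181, 86, 56] [0.429, -0.362, 0.027] [116, 112, 103]
scene kept_plate 0.83 [398, 258, 53, 32] [0.428, 0.354, 0.011] [12
[... 895 characters left out ...]
0.024, 0.025] [49, 46, 43]
top kept_plate 0.78 [181, 221, 44, 35] [0.432, 0.352, 0.011] [139, 129, 121]
top kept_plate 0.62 [270, 240, 12, 13] [0.386, 0.094, 0.06] [123, 115, 105]
top kept_paddle 0.71 [427, 224, 58, 24] [0.427, -0.397, 0.011] [117, 108, 100]
top kept_paddle 0.39 [290, 162, 57, 89] [0.621, 0.024, 0.025] [49, 46, 43]
top kept_paddle 0.35 [197, 127, 44, 42] [0.702, 0.297, 0.008] [143, 136, 122]
top weight 0.64 [270, 240, 12, 10] [0.386, 0.094, 0.06] [122, 114, 105]
top knob 0.84 [340, 237, 22, 22] [0.392, -0.112, 0.04] [27, 51, 100]
top spoon_rest 0.88 [199, 128, 46, 43] [0.698, 0.296, 0.008] [143, 137, 123]
top gasket 0.61 [389, 132, 56, 62] [0.694, -0.272, 0.009] [49, 46, 41]
```

View pics/scene0.png

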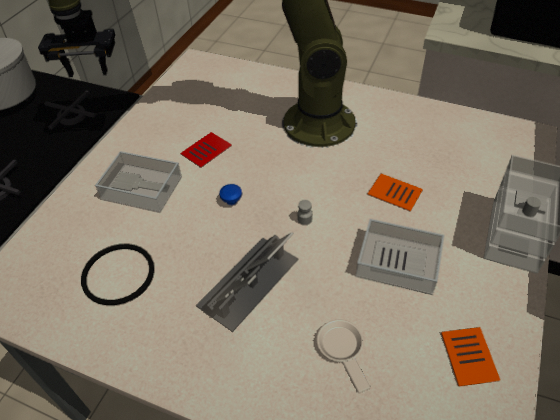

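View pics/top0.png

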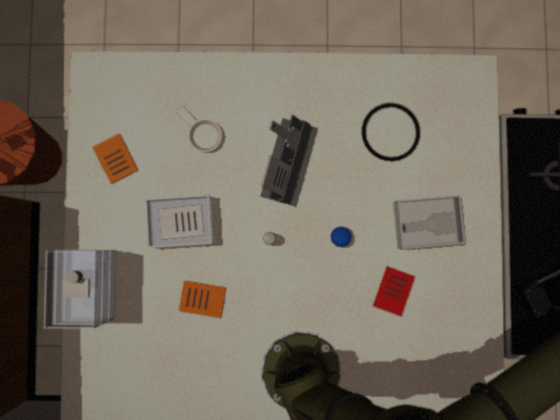

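Scene: the plate (slotted, grey) leans in the rack at scene (273,251), the paddle at (235,288). The plate tray is at (401,256) and the paddle tray at (139,181). Plate-shaped candidates are grey at (273,251), orange at (470,354) and (395,194), and red at (206,149). The grey one in the rack fits, since orange and red are excluded. I'll confirm that in a crop and fit the geometry.

Run:
```python
from h import *
a=cv2.imread("pics/scene0.png")[225:335,190:305]; b=cv2.imread("pics/top0.png")[105:215,250:330]
c=np.hstack([cv2.resize(a,None,fx=4,fy=4,interpolation=2),cv2.resize(b,None,fx=4,fy=4,interpolation=2)])
cv2.imwrite("pics/crop.png",c); print(c.shape)
for cam in["scene","top"]:
    im=ctrl.get_image(cam);P=cloud(im)
    for q in["plate","paddle","rack"]:
        r=[r for r in ctrl.outline_of(q,cam) if np.nanmedian(P[r["mask"]][:,0])>.5 and abs(np.nanmedian(P[r["mask"]][:,1]))<.2]
        if not r: print(cam,q,"none"); continue
        m=r[0]["mask"]; 
        p=P[m];p=p[~np.isnan(p[:,0])]
        if q!="rack": 
            # ransac plane
            rng=np.random.default_rng(0);best=None
            for _ in range(500):
                t=p[rng.choice(len(p),3,False)];n=np.cross(t[1]-t[0],t[2]-t[0]);l=np.linalg.norm(n)
                if l<1e-6: continue
                i=abs((p-t[0])@(n/l))<.003
                if best is None or i.sum()>best.sum(): best=i
            g=p[best];c=g.mean(0);n=np.linalg.svd(g-c)[2][2];n*=np.sign(n[2])
            print(cam,q,len(p),best.sum(),"c",c.round(4),"n",n.round(3),"zmax",p[:,2].max().round(3),"top",p[np.argsort(-p[:,2])[:25]].mean(0).round(3))
        else:
            g=p[p[:,2]<.05]; box=cv2.minAreaRect((g[:,:2]*1000).astype(np.float32)); print(cam,"rack",box,np.round(cv2.boxPoints(box)).tolist())
    for q in ["plate_tray","paddle_tray"]:
        # rim from cloud
        s=(0.36 if q=="plate_tray" else -.37)
        m=(abs(P[...,1]-s)<.14)&(abs(P[...,0]-.43)<.13)&(P[...,2]>.048)&(P[...,2]<.065)
        g=P[m]; 
        if len(g)>20:
            box=cv2.minAreaRect((g[:,:2]*1000).astype(np.float32)); print(cam,q,len(g),box)
```

```text
(440, 780, 3)
scene plate 410 384 c [0.5695 0.0784 0.0829] n [-0.204 -0.784  0.586] zmax 0.122 top [0.574 0.106 0.121]
scene paddle 271 261 c [0.6856 0.0469 0.0848] n [-0.185 -0.787  0.589] zmax 0.151 top [0.693 0.093 0.148]
scene rack ((610.6536865234375, 38.119773864746094), (118.56493377685547, 252.2920684814453), 73.92543029785156) [[473.0, 16.0], [715.0, -54.0], [748.0, 60.0], [506.0, 130.0]]
scene plate_tray 769 ((434.8408203125, 355.4208984375), (147.81307983398438, 181.8662109375), 4.1056976318359375)
scene paddle_tray 631 ((436.974609375, -367.8135070800781), (145.6359100341797, 188.5260009765625), 4.883690357208252)
top plate 690 640 c [0.5607 0.0759 0.0813] n [-0.216 -0.792  0.572] zmax 0.126 top [0.569 0.102 0.122]
top paddle 409 359 c [0.6775 0.0474 0.0867] n [-0.209 -0.789  0.578] zmax 0.153 top [0.689 0.09  0.148]
top rack ((615.9430541992188, 38.102294921875), (109.60896301269531, 250.64785766601562), 74.47846221923828) [[481.0, 19.0], [722.0, -48.0], [751.0, 57.0], [510.0, 124.0]]
top plate_tray 446 ((433.59600830078125, 353.5395202636719), (140.307373046875, 184.4656219482422), 4.158946514129639)
top paddle_tray 471 ((435.6435241699219, -368.41632080078125), (140.79437255859375, 184.32862854003906), 5.08180570602417)
```

View pics/crop.png

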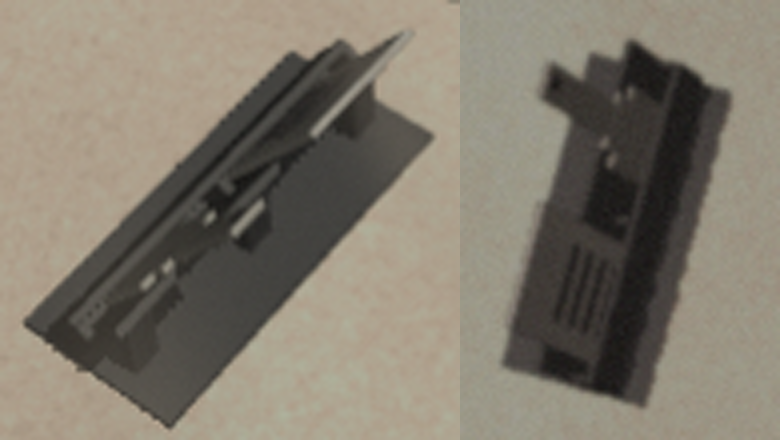

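The crop confirms it: the slotted grey plate is in the near slot (crop right ≈(575,290)) and the paddle handle comes out of the far slot (≈(575,95)). Next I'll work out the exact plane coordinates.

```bash
cat >> h.py <<'E'
def frame(yaw,lean=35):   # yaw: world angle of horizontal dir h the face looks to
    a,l=np.radians(yaw),np.radians(lean); h=np.array([np.cos(a),np.sin(a),0])
    u=-np.sin(l)*h+np.array([0,0,np.cos(l)]); n=np.cos(l)*h+np.array([0,0,np.sin(l)])
    return np.cross(n,-u),n,-u    # tool x,y,z
def go(T,p,g=0.0):   # T=(x,y,z) axes; p: wanted grasp point (8mm behind TCP)
    s=ctrl.get_state(); R0=R.from_rotvec(s["tool_rot"]).as_matrix(); Rt=np.column_stack(T)
    tcp=np.array(p)+.008*Rt[:,2]
    print("slide",(R0.T@(tcp-s["position"])/.25).round(3).tolist(),"ang",(np.degrees(R.from_matrix(R0.T@Rt).as_rotvec())/30).round(3).tolist())
E
python3 - <<'E'
from h import *
x,n,z=frame(-105.2);u=-z
print("axes",x.round(3),n.round(3),u.round(3))
for cam in["scene","top"]:
    im=ctrl.get_image(cam);P=cloud(im)
    for q in["plate","paddle"]:
        r=[r for r in ctrl.outline_of(q,cam) if np.nanmedian(P[r["mask"]][:,0])>.5 and abs(np.nanmedian(P[r["mask"]][:,1]))<.2]
        p=P[cv2.dilate(r[0]["mask"].astype(np.uint8),np.ones((3,3)))>0];p=p[~np.isnan(p[:,0])]
        k=np.median(p@n); L=p[abs(p@n-k)<.005]
        s=L@u; t=L@x
        hi=s>s.max()-.035
        print(cam,q,"n",k.round(4),"u range",np.percentile(s,[1,99]).round(4),"x of upper part",np.percentile(t[hi],[2,50,98]).round(4))
T=(x,n,z)
E
```

```text
axes [ 0.965 -0.262  0.   ] [-0.215 -0.79   0.574] [0.15  0.554 0.819]
scene plate n -0.1364 u range [0.1161 0.2449] x of upper part [0.4803 0.5276 0.5669]
scene paddle n -0.1358 u range [0.1147 0.2787] x of upper part [0.6315 0.6463 0.656 ]
top plate n -0.1339 u range [0.1392 0.2431] x of upper part [0.4779 0.521  0.5643]
top paddle n -0.1341 u range [0.1373 0.276 ] x of upper part [0.6294 0.6408 0.653 ]
```

Run:
```python
from h import *
T=frame(-105.2);x,n,z=T;u=-z
for U in(.23,.33): print(U,(.522*x-.138*n+U*u).round(3))
go(T,.522*x-.138*n+.33*u)
s=ctrl.get_state();R0=R.from_rotvec(s["tool_rot"]).as_matrix();print(R0.round(3).tolist())
```

```text
0.23 [0.568 0.1   0.109]
0.33 [0.583 0.155 0.191]
slide [2.364, -2.163, 0.196] ang [-1.118, -0.409, 1.296]
[[0.907, 0.422, -0.0], [0.422, -0.907, -0.0], [-0.0, 0.0, -1.0]]
```

```bash
python3 -m inch '[{"slide":[0.3,-0.3,-0.3],"angular":[0,0,0],"claw":-0.2},{"slide":[0.3,-0.3,-0.4],"angular":[0,0,0],"claw":-0.2},{"slide":[0.6,-0.55,-0.4],"angular":[0,0,0.2],"claw":-0.2},{"slide":[0.9,-0.85,-0.4],"angular":[0,0,0.4],"claw":-0.2},{"slide":[1,-0.95,-0.4],"angular":[0,0,0.6],"claw":-0.2},{"slide":[1,-0.95,-0.4],"angular":[0,0,0.6],"claw":-0.2},{"slide":[1,-0.95,-0.4],"angular":[0,0,0.6],"claw":-0.2},{"slide":[1,-0.95,-0.4],"angular":[0,0,0.6],"claw":-0.2}]' 25
python3 - <<'E'
from h import *
T=frame(-105.2);x,n,z=T;u=-z
go(T,.522*x-.138*n+.33*u)
E
```

```text
time: 2.7
position: [0.403, -0.2633, 0.3347]
tool_rot: [3.135, 0.202, 0.003]
ft_force: [-0.2, -1.0, 0.5]
grip_width: 0.421
grip_force: 0.0
slide [0.92, -1.55, 0.601] ang [-1.151, -0.233, 0.727]
```

```bash
python3 -m inch '[{"slide":[0.2,-0.3,0],"angular":[0,0,0.1],"claw":-0.2},{"slide":[0.35,-0.5,0],"angular":[-0.2,0,0.2],"claw":-0.2},{"slide":[0.5,-0.8,0],"angular":[-0.4,-0.1,0.3],"claw":-0.2},{"slide":[0.6,-1,0],"angular":[-0.6,-0.1,0.4],"claw":-0.2},{"slide":[0.6,-1,0],"angular":[-0.8,-0.2,0.5],"claw":-0.2},{"slide":[0.6,-1,0],"angular":[-0.9,-0.2,0.6],"claw":-0.2},{"slide":[0.6,-1,0],"angular":[-1,-0.2,0.65],"claw":-0.2},{"slide":[0.6,-1,0],"angular":[-1,-0.2,0.65],"claw":-0.2},{"slide":[0.6,-1,0],"angular":[-1,-0.2,0.65],"claw":-0.2}]'
python3 - <<'E'
from h import *
T=frame(-105.2);x,n,z=T;u=-z
print(ctrl.get_state()["joint_positions"])
go(T,.522*x-.138*n+.33*u)
E
```

```text
time: 3.6
position: [0.5195, -0.0014, 0.333]
tool_rot: [2.598, -0.293, -0.098]
ft_force: [0.7, -0.1, 0.5]
grip_width: 0.398
grip_force: 0.0
[ 0.31777567  0.25568782 -0.79342494  1.50643706  0.58111659  1.80976462
 -2.24999744]
slide [0.114, -0.858, 0.182] ang [-0.152, -0.017, 0.074]
```

```bash
python3 -m inch '[{"slide":[0.1,-0.4,0],"angular":[-0.15,-0.02,0.07],"claw":-0.2},{"slide":[0.11,-0.7,0.05],"angular":[-0.15,-0.02,0.07],"claw":-0.2},{"slide":[0.114,-0.858,0.18],"angular":[-0.152,-0.017,0.074],"claw":-0.2},{"slide":[0.114,-0.858,0.182],"angular":[-0.152,-0.017,0.074],"claw":-0.2},{"slide":[0.114,-0.858,0.182],"angular":[-0.152,-0.017,0.074],"claw":-0.2},{"slide":[0.114,-0.858,0.182],"angular":[-0.152,-0.017,0.074],"claw":-0.2},{"slide":[0.114,-0.858,0.182],"angular":[-0.152,-0.017,0.074],"claw":-0.2}]'
python3 - <<'E'
from h import *
T=frame(-105.2);x,n,z=T;u=-z
print(ctrl.get_state()["joint_positions"])
go(T,.522*x-.138*n+.33*u)
go(T,.522*x-.138*n+.23*u)
E
```

```text
time: 4.3
position: [0.5829, 0.147, 0.1864]
tool_rot: [2.509, -0.343, -0.104]
ft_force: [0.4, -0.3, 1.4]
grip_width: 0.399
grip_force: 0.0
[-0.04501969  0.65902997 -0.74664365  1.3494868   0.73726667  1.84321474
 -2.6442121 ]
slide [-0.008, -0.014, -0.001] ang [0.003, 0.001, -0.011]
slide [-0.008, -0.015, 0.399] ang [0.003, 0.001, -0.011]
```

Joint 7 is near its limit, so I'll take the half-turn equivalent grasp.

```bash
python3 -m inch '[{"slide":[0,0,0],"angular":[0,0,-1],"claw":-0.2},{"slide":[0,0,0],"angular":[0,0,-1],"claw":-0.2},{"slide":[0,0,0],"angular":[0,0,-1],"claw":-0.2},{"slide":[0,0,0],"angular":[0,0,-1],"claw":-0.2}]'
python3 -c "
from h import *
print(ctrl.get_state()['joint_positions'])"
for i in 1 2 3 4 5; do python3 -m inch '[{"slide":[0,0,0],"angular":[0,0,-1],"claw":-0.2},{"slide":[0,0,0],"angular":[0,0,-1],"claw":-0.2},{"slide":[0,0,0],"angular":[0,0,-1],"claw":-0.2},{"slide":[0,0,0],"angular":[0,0,-1],"claw":-0.2}]' >/dev/null; done
sed -i 's/return np.cross(n,-u),n,-u/return -np.cross(n,-u),-n,-u/' h.py
python3 - <<'E'
from h import *
T=frame(-105.2);x,n,z=T;u=-z
print(ctrl.get_state()["joint_positions"])
go(T,-.522*x+.138*n+.33*u)
go(T,-.522*x+.138*n+.23*u)
E
```

```text
time: 4.7
position: [0.5834, 0.1467, 0.1884]
tool_rot: [2.539, 0.325, -0.307]
ft_force: [0.3, -0.1, 0.9]
grip_width: 0.398
grip_force: 0.0
[ 0.00580973  0.68744492 -0.83624838  1.34682722  0.78308173  1.87147575
 -2.14430966]
[ 0.16178594  0.85974675 -1.18368395  1.34043946  0.99274217  2.01840938
  0.35616151]
slide [0.011, 0.019, 0.004] ang [-0.001, 0.002, -0.008]
slide [0.011, 0.019, 0.404] ang [-0.001, 0.002, -0.008]
```

```bash
python3 -m inch '[{"slide":[0.011,0.019,0.15],"angular":[0,0,0],"claw":-0.2},{"slide":[0.011,0.019,0.3],"angular":[0,0,0],"claw":-0.2},{"slide":[0.011,0.019,0.404],"angular":[0,0,0],"claw":-0.2},{"slide":[0.011,0.019,0.404],"angular":[0,0,0],"claw":-0.2},{"slide":[0.011,0.019,0.404],"angular":[0,0,0],"claw":-0.2},{"slide":[0.011,0.019,0.404],"angular":[0,0,0],"claw":-0.2}]'
python3 - <<'E'
from h import *
T=frame(-105.2);x,n,z=T;u=-z
print(ctrl.get_state()["joint_positions"])
go(T,-.522*x+.138*n+.23*u)
save(ctrl.get_image("scene"),"g1.png")
a=cv2.imread("pics/g1.png")[180:335,190:360];cv2.imwrite("pics/g1c.png",cv2.resize(a,None,fx=3.5,fy=3.5,interpolation=2))
E
```

```text
time: 7.3
position: [0.5666, 0.0985, 0.1023]
tool_rot: [-0.394, -2.9, 0.913]
ft_force: [0.3, 0.3, 0.1]
grip_width: 0.399
grip_force: 0.0
[ 0.27132963  0.891658   -1.16702155  1.51947039  1.02413178  1.87530347
  0.3064632 ]
slide [-0.004, -0.011, 0.006] ang [0.003, 0.004, -0.01]
```

View pics/g1c.png

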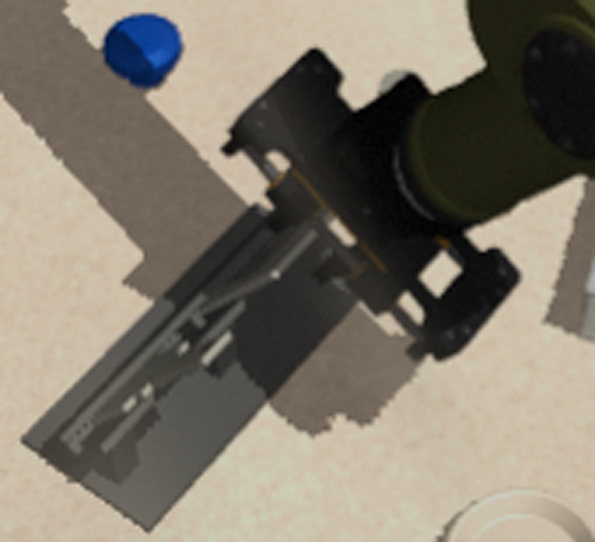

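The fingers straddle the plate's upper edge (crop ≈(320,245)). Now I'll close and pull it out along the slope.

```bash
python3 -m inch '[{"slide":[0,0,0],"angular":[0,0,0],"claw":-1},{"slide":[0,0,0],"angular":[0,0,0],"claw":-1},{"slide":[0,0,0],"angular":[0,0,0],"claw":-1},{"slide":[0,0,0],"angular":[0,0,0],"claw":-1},{"slide":[0,0,0],"angular":[0,0,0],"claw":-1},{"slide":[0,0,0],"angular":[0,0,0],"claw":-1}]' 30
python3 -m inch '[{"slide":[0,0,-0.1],"angular":[0,0,0],"claw":-1},{"slide":[0,0,-0.2],"angular":[0,0,0],"claw":-1},{"slide":[0,0,-0.35],"angular":[0,0,0],"claw":-1},{"slide":[0,0,-0.5],"angular":[0,0,0],"claw":-1},{"slide":[0,0,-0.6],"angular":[0,0,0],"claw":-1},{"slide":[0,0,-0.6],"angular":[0,0,0],"claw":-1}]'
python3 - <<'E'
from h import *
print(ctrl.get_state()["joint_positions"])
# tray: yaw 4.1 -> face direction h = -90+4.1
T=frame(-85.9);x,n,z=T;u=-z
ty=np.array([-np.sin(np.radians(4.1)),np.cos(np.radians(4.1)),0]); c=np.array([.434,.3545,0])
# foot centre: inner -y wall at -86mm; low corner ~14mm inside
foot=c-ty*.068+np.array([0,0,.013])
g=foot+.112*u; print("grasp",g.round(3))
go(T,g+[0,0,.14]); go(T,g)
E
```

```text
time: 7.95
position: [0.5648, 0.0955, 0.102]
tool_rot: [-0.393, -2.892, 0.925]
ft_force: [-3.2, -4.0, 8.8]
grip_width: 0.071
grip_force: 29.9
time: 8.55
position: [0.5881, 0.1846, 0.2256]
tool_rot: [-0.389, -2.904, 0.91]
ft_force: [0.1, 0.5, -0.5]
grip_width: 0.065
grip_force: 30.0
[ 0.0326083   0.79780137 -1.0635501   1.23430069  0.91198084  2.03618691
  0.40422063]
grasp [0.434 0.351 0.105]
slide [0.761, 0.35, -0.309] ang [0.007, -0.359, -0.532]
slide [0.764, 0.669, 0.151] ang [0.007, -0.359, -0.532]
```

```bash
python3 -m inch '[{"slide":[0.15,0.07,-0.05],"angular":[0,-0.1,-0.15],"claw":-1},{"slide":[0.3,0.14,-0.11],"angular":[0,-0.2,-0.3],"claw":-1},{"slide":[0.45,0.2,-0.18],"angular":[0,-0.3,-0.45],"claw":-1},{"slide":[0.6,0.28,-0.24],"angular":[0,-0.36,-0.53],"claw":-1},{"slide":[0.76,0.35,-0.31],"angular":[0,-0.36,-0.53],"claw":-1},{"slide":[0.76,0.35,-0.31],"angular":[0,-0.36,-0.53],"claw":-1},{"slide":[0.76,0.35,-0.31],"angular":[0,-0.36,-0.53],"claw":-1},{"slide":[0.76,0.35,-0.31],"angular":[0,-0.36,-0.53],"claw":-1},{"slide":[0.76,0.35,-0.31],"angular":[0,-0.36,-0.53],"claw":-1}]'
cat > tp.py <<'E'
from h import *
print(ctrl.get_state()["joint_positions"].round(3))
T=frame(-85.9);x,n,z=T;u=-z
ty=np.array([-np.sin(np.radians(4.1)),np.cos(np.radians(4.1)),0]); c=np.array([.434,.3545,0])
g=c-ty*.068+np.array([0,0,.013])+.112*u
go(T,g+[0,0,.14]); go(T,g)
E
python3 tp.py
python3 - <<'E'
from h import *
a=ctrl.get_image("scene");save(a,"t1.png");b=ctrl.get_image("top")
c=np.hstack([a["color"][150:330,280:480],b["color"][140:320,130:330]])[...,::-1]
cv2.imwrite("pics/t1c.png",cv2.resize(c,None,fx=2,fy=2,interpolation=2))
E
```

```text
time: 9.45
position: [0.4369, 0.3415, 0.2348]
tool_rot: [-0.097, 2.979, -0.942]
ft_force: [-0.6, -0.1, -1.9]
grip_width: 0.07
grip_force: 30.0
[-0.226  0.717 -1.137  1.387  0.826  2.024  0.32 ]
slide [0.008, 0.008, -0.022] ang [-0.002, -0.013, -0.007]
slide [0.006, 0.33, 0.436] ang [-0.002, -0.013, -0.007]
```

View pics/t1c.png

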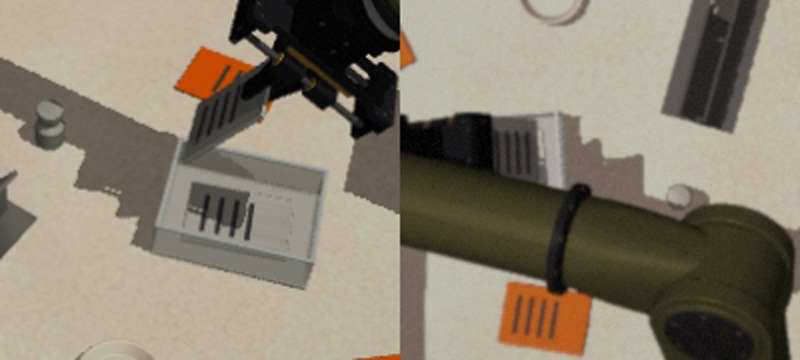

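The plate hangs over its tray, inside the rim. Lowering it now.

```bash
python3 -m inch '[{"slide":[0.006,0.08,0.1],"angular":[0,-0.013,-0.007],"claw":-1},{"slide":[0.006,0.16,0.2],"angular":[0,-0.013,-0.007],"claw":-1},{"slide":[0.006,0.23,0.3],"angular":[0,-0.013,-0.007],"claw":-1},{"slide":[0.006,0.29,0.37],"angular":[0,-0.013,-0.007],"claw":-1},{"slide":[0.006,0.31,0.41],"angular":[0,-0.013,-0.007],"claw":-1},{"slide":[0.006,0.325,0.43],"angular":[0,-0.013,-0.007],"claw":-1},{"slide":[0.006,0.325,0.43],"angular":[0,-0.013,-0.007],"claw":-1},{"slide":[0.006,0.325,0.43],"angular":[0,-0.013,-0.007],"claw":-1}]'; python3 tp.py
```

```text
time: 10.35
position: [0.4335, 0.3485, 0.1021]
tool_rot: [-0.11, 2.972, -0.935]
ft_force: [-0.7, 0.1, -0.8]
grip_width: 0.067
grip_force: 30.0
[-0.256  0.842 -1.074  1.503  0.89   1.852  0.213]
slide [-0.004, -0.32, -0.441] ang [0.002, 0.006, 0.003]
slide [-0.004, 0.001, 0.018] ang [0.002, 0.006, 0.003]
```

```bash
python3 -m inch '[{"slide":[0,0,0.01],"angular":[0,0,0],"claw":-1},{"slide":[0,0,0.01],"angular":[0,0,0],"claw":-0.55},{"slide":[0,0,0.01],"angular":[0,0,0],"claw":-0.55},{"slide":[0,0,0.01],"angular":[0,0,0],"claw":-0.55},{"slide":[0,0,-0.1],"angular":[0,0,0],"claw":-0.55},{"slide":[0,0,-0.2],"angular":[0,0,0],"claw":-0.55},{"slide":[0,0,-0.4],"angular":[0,0,0],"claw":-0.55},{"slide":[0,0,-0.5],"angular":[0,0,0],"claw":-0.4},{"slide":[0,0,-0.5],"angular":[0,0,0],"claw":-0.4}]'; python3 tp.py
python3 - <<'E'
from h import *
a=ctrl.get_image("scene");save(a,"t2.png")
c=a["color"][150:330,200:480][...,::-1]
cv2.imwrite("pics/t2c.png",cv2.resize(c,None,fx=2.5,fy=2.5,interpolation=2))
T=frame(-105.2);x,n,z=T;u=-z
go(T,-.642*x+.138*n+.36*u)
E
```

```text
time: 11.25
position: [0.4266, 0.4228, 0.2069]
tool_rot: [-0.113, 2.972, -0.928]
ft_force: [-0.3, -0.7, 0.5]
grip_width: 0.283
grip_force: 0.0
[-0.431  0.807 -1.037  1.246  0.839  2.028  0.278]
slide [-0.009, -0.325, 0.072] ang [0.01, 0.011, 0.005]
slide [-0.007, -0.006, 0.533] ang [0.01, 0.011, 0.005]
slide [-1.01, -1.012, 0.687] ang [0.005, 0.377, 0.532]
```

View pics/t2c.png

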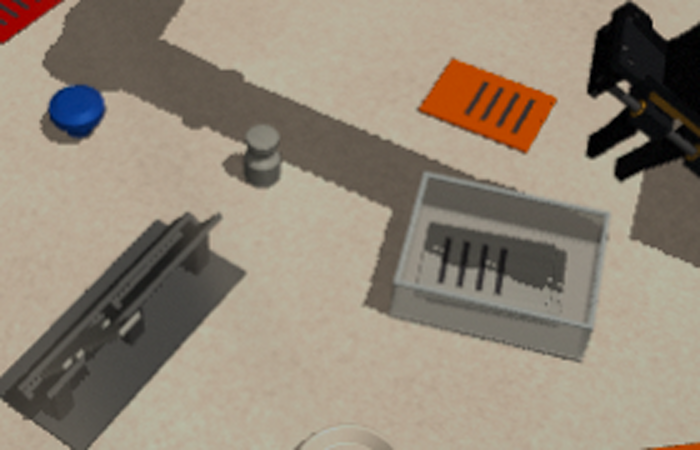

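I'll check by depth whether the plate is stacked on the kept one in the tray.

Run:
```python
from h import *
for cam in("scene","top"):
    im=ctrl.get_image(cam);P=cloud(im)
    for q in("plate","kept_plate","paddle"):
        for r in ctrl.outline_of(q,cam):
            p=P[r["mask"]];p=p[~np.isnan(p[:,0])]
            if len(p) and r["confidence"]>.3: print(cam,q,round(r["confidence"],2),np.round(r["bbox"]).tolist(),np.median(p,0).round(3),np.percentile(p[:,2],[5,50,95]).round(4),len(p))
    m=(abs(P[...,0]-.434)<.05)&(abs(P[...,1]-.354)<.07)&(P[...,2]<.045); print(cam,np.histogram(P[...,2][m]*1000,bins=np.arange(0,46,3)))
    m=(P[...,2]>.095)&(P[...,2]<.16)&(abs(P[...,0]-.62)<.13)&(abs(P[...,1]-.05)<.12); p=P[m]
    if len(p): print("high",len(p),p.min(0).round(3),p.max(0).round(3))
c=im["color"][100:260,130:310][...,::-1]
cv2.imwrite("pics/t3c.png",cv2.resize(c,None,fx=3.5,fy=3.5,interpolation=2))
```

```text
scene plate 0.82 [396.0, 194.0, 55.0, 33.0] [0.214 0.291 0.006] [0.0012 0.0057 0.0091] 1190
scene plate 0.7 [471.0, 356.0, 62.0, 57.0] [0.626 0.555 0.006] [0.003  0.0064 0.0095] 2319
scene plate 0.68 [395.0, 256.0, 59.0, 38.0] [0.432 0.345 0.017] [0.0131 0.0171 0.0208] 1445
scene plate 0.65 [208.0, 150.0, 53.0, 31.0] [ 0.24  -0.269  0.005] [0.0001 0.0052 0.0093] 929
scene kept_plate 0.46 [422.0, 263.0, 3.0, 22.0] [0.429 0.41  0.012] [0.008  0.0117 0.0154] 96
scene paddle 0.66 [238.0, 286.0, 37.0, 20.0] [0.689 0.044 0.076] [0.0282 0.0763 0.1475] 279
scene (array([  6,  40,  54,  54, 239, 659, 441,  47,   1,   0,   0,   0,   0,
         0,   0]), array([ 0,  3,  6,  9, 12, 15, 18, 21, 24, 27, 30, 33, 36, 39, 42, 45]))
high 112 [0.672 0.053 0.095] [0.704 0.098 0.15 ]
top plate 0.97 [187.0, 221.0, 43.0, 28.0] [0.441 0.334 0.017] [0.0116 0.0168 0.0224] 1129
top plate 0.9 [394.0, 291.0, 40.0, 52.0] [ 0.233 -0.272  0.006] [0.0004 0.006  0.0115] 1366
top plate 0.79 [114.0, 158.0, 46.0, 52.0] [0.621 0.553 0.006] [0.0006 0.0059 0.0112] 1307
top plate 0.76 [200.0, 302.0, 44.0, 36.0] [0.199 0.295 0.006] [0.0002 0.0058 0.0115] 1126
top plate 0.63 [340.0, 238.0, 23.0, 20.0] [ 0.39  -0.111  0.04 ] [0.0335 0.0402 0.0458] 337
top plate 0.49 [283.0, 135.0, 33.0, 32.0] [0.679 0.042 0.078] [0.0418 0.0776 0.144 ] 387
top paddle 0.95 [285.0, 136.0, 31.0, 30.0] [0.679 0.042 0.076] [0.0417 0.0764 0.1412] 384
top paddle 0.53 [161.0, 218.0, 5.0, 20.0] [0.446 0.411 0.011] [0.0072 0.0115 0.0161] 33
top (array([ 33,  50,  52, 104, 257, 412, 266,  80,  19,   2,   0,   0,   0,
         0,   0]), array([ 0,  3,  6,  9, 12, 15, 18, 21, 24, 27, 30, 33, 36, 39, 42, 45]))
high 156 [0.667 0.051 0.096] [0.702 0.096 0.153]
```

View pics/t3c.png

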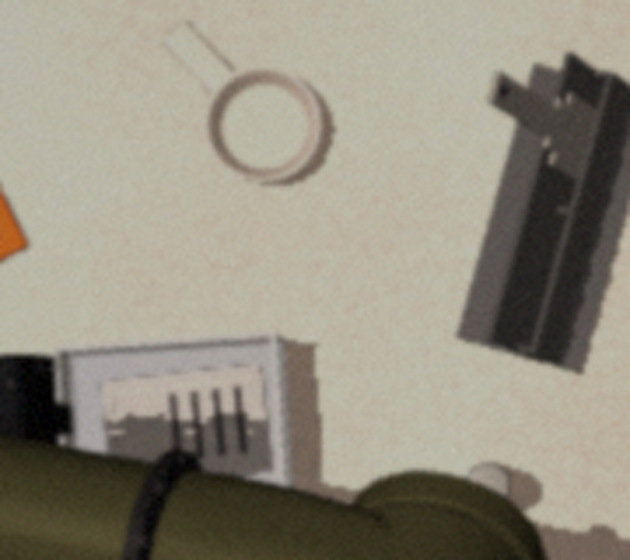

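The plate lies flat on the kept plate: its top reads z≈17 mm, and the near rack slot is empty. Now the paddle.

```bash
python3 -m inch '[{"slide":[-0.15,-0.15,0],"angular":[0,0.05,0.07],"claw":-0.2},{"slide":[-0.3,-0.3,0.1],"angular":[0,0.1,0.15],"claw":-0.2},{"slide":[-0.45,-0.45,0.2],"angular":[0,0.2,0.25],"claw":-0.2},{"slide":[-0.6,-0.6,0.3],"angular":[0,0.3,0.4],"claw":-0.2},{"slide":[-0.75,-0.75,0.4],"angular":[0,0.377,0.53],"claw":-0.2},{"slide":[-0.9,-0.9,0.5],"angular":[0,0.377,0.53],"claw":-0.2},{"slide":[-0.9,-0.9,0.5],"angular":[0,0.377,0.53],"claw":-0.2},{"slide":[-0.9,-0.9,0.5],"angular":[0,0.377,0.53],"claw":-0.2},{"slide":[-0.9,-0.9,0.5],"angular":[0,0.377,0.53],"claw":-0.2},{"slide":[-0.9,-0.9,0.5],"angular":[0,0.377,0.53],"claw":-0.2}]'
cat > pd.py <<'E'
from h import *
print(ctrl.get_state()["joint_positions"].round(3))
T=frame(-105.2);x,n,z=T;u=-z
go(T,-.642*x+.138*n+.36*u)
go(T,-.642*x+.138*n+.262*u)
E
python3 pd.py
```

```text
time: 12.7
position: [0.6703, 0.1824, 0.2296]
tool_rot: [-0.382, -2.895, 0.912]
ft_force: [-0.8, 0.6, 0.0]
grip_width: 0.398
grip_force: 0.0
[-0.148  0.838 -0.762  0.971  0.877  2.02   0.619]
slide [-0.172, -0.074, 0.151] ang [0.0, -0.004, 0.007]
slide [-0.173, -0.074, 0.543] ang [0.0, -0.004, 0.007]
```

```bash
python3 -m inch '[{"slide":[-0.1,-0.05,0.05],"angular":[0,0,0],"claw":-0.2},{"slide":[-0.173,-0.074,0.1],"angular":[0,0,0],"claw":-0.2},{"slide":[-0.173,-0.074,0.15],"angular":[0,0,0],"claw":-0.2},{"slide":[-0.173,-0.074,0.15],"angular":[0,0,0],"claw":-0.2},{"slide":[-0.173,-0.074,0.15],"angular":[0,0,0],"claw":-0.2}]'
python3 pd.py
```

```text
time: 13.2
position: [0.7029, 0.1349, 0.2096]
tool_rot: [-0.384, -2.894, 0.913]
ft_force: [-0.2, 0.6, 1.0]
grip_width: 0.398
grip_force: 0.0
[-0.095  0.863 -0.739  0.962  0.91   1.974  0.685]
slide [0.004, 0.002, 0.0] ang [-0.001, -0.005, 0.005]
slide [0.003, 0.003, 0.392] ang [-0.001, -0.005, 0.005]
```

```bash
python3 -m inch '[{"slide":[0,0,0.15],"angular":[0,0,0],"claw":-0.2},{"slide":[0,0,0.3],"angular":[0,0,0],"claw":-0.2},{"slide":[0,0,0.39],"angular":[0,0,0],"claw":-0.2},{"slide":[0,0,0.39],"angular":[0,0,0],"claw":-0.2},{"slide":[0,0,0.39],"angular":[0,0,0],"claw":-1},{"slide":[0,0,0.39],"angular":[0,0,0],"claw":-1},{"slide":[0,0,0.39],"angular":[0,0,0],"claw":-1},{"slide":[0,0,0.39],"angular":[0,0,0],"claw":-1},{"slide":[0,0,0.39],"angular":[0,0,0],"claw":-1},{"slide":[0,0,0.39],"angular":[0,0,0],"claw":-1}]'
python3 pd.py
```

```text
time: 14.2
position: [0.6887, 0.0807, 0.1312]
tool_rot: [-0.387, -2.896, 0.913]
ft_force: [0.5, 1.7, 4.6]
grip_width: 0.069
grip_force: 30.0
[ 0.022  0.848 -0.74   1.17   0.906  1.816  0.629]
slide [0.006, 0.006, -0.385] ang [-0.001, -0.002, 0.0]
slide [0.006, 0.006, 0.007] ang [-0.001, -0.002, 0.0]
```

```bash
python3 -m inch '[{"slide":[0,0,-0.1],"angular":[0,0,0],"claw":-1},{"slide":[0,0,-0.2],"angular":[0,0,0],"claw":-1},{"slide":[0,0,-0.35],"angular":[0,0,0],"claw":-1},{"slide":[0,0,-0.5],"angular":[0,0,0],"claw":-1},{"slide":[0,0,-0.58],"angular":[0,0,0],"claw":-1},{"slide":[0,0,-0.58],"angular":[0,0,0],"claw":-1}]'
cat > tq.py <<'E'
from h import *
print(ctrl.get_state()["joint_positions"].round(3))
T=frame(-85);x,n,z=T;u=-z
ty=np.array([-np.sin(np.radians(5)),np.cos(np.radians(5)),0]); c=np.array([.436,-.368,0])
g=c-ty*.077+np.array([0,0,.013])+.145*u
print(g.round(3)); go(T,g+[0,0,.13]); go(T,g)
E
python3 tq.py
```

```text
time: 14.8
position: [0.7108, 0.1639, 0.251]
tool_rot: [-0.384, -2.901, 0.908]
ft_force: [0.8, 1.1, -0.4]
grip_width: 0.07
grip_force: 30.0
[-0.195  0.866 -0.656  0.827  0.879  2.038  0.741]
[ 0.435 -0.362  0.132]
slide [0.51, -1.927, 1.317] ang [0.007, -0.382, -0.549]
slide [0.511, -1.631, 1.744] ang [0.007, -0.382, -0.549]
```

```bash
python3 -m inch '[{"slide":[0.03,-0.12,0.08],"angular":[0,0,0],"claw":-1},{"slide":[0.06,-0.24,0.16],"angular":[0,-0.05,-0.07],"claw":-1},{"slide":[0.1,-0.39,0.26],"angular":[0,-0.1,-0.14],"claw":-1},{"slide":[0.14,-0.54,0.37],"angular":[0,-0.15,-0.21],"claw":-1},{"slide":[0.18,-0.69,0.47],"angular":[0,-0.2,-0.28],"claw":-1},{"slide":[0.22,-0.84,0.57],"angular":[0,-0.2,-0.28],"claw":-1},{"slide":[0.25,-0.96,0.65],"angular":[0,-0.2,-0.28],"claw":-1},{"slide":[0.25,-0.96,0.65],"angular":[0,-0.2,-0.28],"claw":-1},{"slide":[0.25,-0.96,0.65],"angular":[0,-0.2,-0.28],"claw":-1}]'
python3 tq.py
```

```text
time: 15.7
position: [0.5729, -0.1048, 0.2527]
tool_rot: [-0.131, -2.966, 0.937]
ft_force: [0.3, 0.5, -0.7]
grip_width: 0.065
grip_force: 30.0
[ 0.406  0.326 -0.75   1.622  0.766  1.591  1.026]
[ 0.435 -0.362  0.132]
slide [0.453, -0.899, 0.619] ang [-0.002, -0.195, -0.274]
slide [0.452, -0.6, 1.045] ang [-0.002, -0.195, -0.274]
```

```bash
python3 -m inch '[{"slide":[0.06,-0.12,0.08],"angular":[0,-0.05,-0.07],"claw":-1},{"slide":[0.12,-0.24,0.16],"angular":[0,-0.1,-0.14],"claw":-1},{"slide":[0.2,-0.39,0.27],"angular":[0,-0.15,-0.2],"claw":-1},{"slide":[0.27,-0.54,0.37],"angular":[0,-0.195,-0.274],"claw":-1},{"slide":[0.35,-0.69,0.47],"angular":[0,-0.195,-0.274],"claw":-1},{"slide":[0.42,-0.84,0.58],"angular":[0,-0.195,-0.274],"claw":-1},{"slide":[0.453,-0.899,0.619],"angular":[0,-0.195,-0.274],"claw":-1},{"slide":[0.453,-0.899,0.619],"angular":[0,-0.195,-0.274],"claw":-1},{"slide":[0.453,-0.899,0.619],"angular":[0,-0.195,-0.274],"claw":-1},{"slide":[0.453,-0.899,0.619],"angular":[0,-0.195,-0.274],"claw":-1}]'
python3 tq.py;  python3 - <<'E'
from h import *
a=ctrl.get_image("scene");b=ctrl.get_image("top")
c=np.hstack([a["color"][90:240,60:260],b["color"][160:310,330:530]])[...,::-1]
cv2.imwrite("pics/q1c.png",cv2.resize(c,None,fx=2,fy=2,interpolation=2))
E
```

```text
time: 16.7
position: [0.4399, -0.3626, 0.2552]
tool_rot: [-0.14, 2.966, -0.933]
ft_force: [-0.2, 0.5, -0.2]
grip_width: 0.068
grip_force: 30.0
[ 0.864 -0.069 -0.534  1.965  0.604  1.049  1.732]
[ 0.435 -0.362  0.132]
slide [0.018, -0.011, 0.008] ang [0.002, 0.009, 0.01]
slide [0.018, 0.287, 0.434] ang [0.002, 0.009, 0.01]
```

View pics/q1c.png

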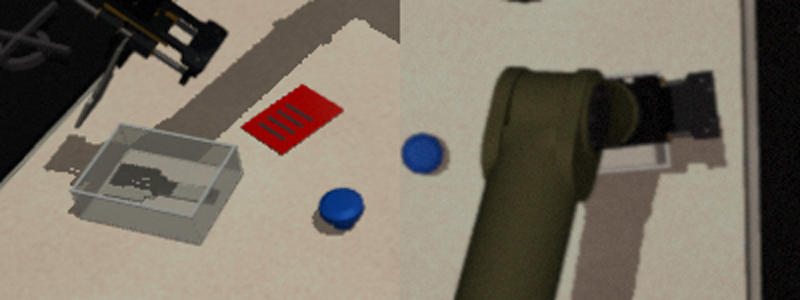

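The paddle is held with its foot over the -y end of its tray (crop ≈(80,125)). I'll lower it.

```bash
python3 -m inch '[{"slide":[0.018,0.06,0.1],"angular":[0,0,0],"claw":-1},{"slide":[0.018,0.13,0.2],"angular":[0,0,0],"claw":-1},{"slide":[0.018,0.19,0.3],"angular":[0,0,0],"claw":-1},{"slide":[0.018,0.23,0.36],"angular":[0,0,0],"claw":-1},{"slide":[0.018,0.26,0.4],"angular":[0,0,0],"claw":-1},{"slide":[0.018,0.28,0.425],"angular":[0,0,0],"claw":-1},{"slide":[0.018,0.28,0.425],"angular":[0,0,0],"claw":-1},{"slide":[0.018,0.28,0.425],"angular":[0,0,0],"claw":-1}]'
python3 tq.py;python3 - <<'E'
from h import *
im=ctrl.get_image("scene");P=cloud(im)
for r in ctrl.outline_of("paddle","scene")[:3]:
    p=P[r["mask"]];p=p[~np.isnan(p[:,0])];print(r["confidence"],np.round(r["bbox"]),p.min(0).round(3),p.max(0).round(3))
    q=p[np.argsort(p[:,2])[:20]];print(q.mean(0).round(3))
E
```

```text
time: 17.6
position: [0.4348, -0.3685, 0.1291]
tool_rot: [-0.135, 2.966, -0.935]
ft_force: [1.3, 0.2, -0.5]
grip_width: 0.066
grip_force: 30.0
[ 0.849  0.082 -0.545  2.11   0.821  0.878  1.457]
[ 0.435 -0.362  0.132]
slide [-0.006, -0.283, -0.418] ang [-0.001, 0.007, 0.005]
slide [-0.005, 0.015, 0.008] ang [-0.001, 0.007, 0.005]
0.43 [121. 167.  25.  35.] [ 0.434 -0.442  0.014] [ 0.475 -0.35   0.149]
[ 0.471 -0.429  0.035]
```

```bash
python3 -m inch '[{"slide":[0,0,0.01],"angular":[0,0,0],"claw":-1},{"slide":[0,0,0.01],"angular":[0,0,0],"claw":-0.55},{"slide":[0,0,0.01],"angular":[0,0,0],"claw":-0.55},{"slide":[0,0,0.01],"angular":[0,0,0],"claw":-0.55},{"slide":[0,0,-0.1],"angular":[0,0,0],"claw":-0.55},{"slide":[0,0,-0.2],"angular":[0,0,0],"claw":-0.55},{"slide":[0,0,-0.4],"angular":[0,0,0],"claw":-0.55},{"slide":[0,0,-0.55],"angular":[0,0,0],"claw":-0.55},{"slide":[0,0,-0.7],"angular":[0,0,0],"claw":-0.4},{"slide":[0,0,-0.7],"angular":[0,0,0],"claw":-0.4}]'
python3 - <<'E'
from h import *
a=ctrl.get_image("scene");P=cloud(a)
for cam in("scene","top"):
  P=cloud(ctrl.get_image(cam))
  for q in("paddle","kept_paddle","knob","weight","spoon_rest","gasket","plate"):
    for r in ctrl.outline_of(q,cam):
        p=P[r["mask"]];p=p[~np.isnan(p[:,0])]
        if r["confidence"]>.4: print(cam,q,round(r["confidence"],2),np.median(p,0).round(3),p.min(0).round(3),p.max(0).round(3))
c=np.hstack([a["color"][110:240,60:240]])[...,::-1]
cv2.imwrite("pics/q2c.png",cv2.resize(c,None,fx=4,fy=4,interpolation=2))
E
```

```text
time: 18.7
position: [0.4282, -0.2666, 0.2777]
tool_rot: [-0.137, 2.955, -0.94]
ft_force: [0.2, 0.6, 0.1]
grip_width: 0.283
grip_force: 0.0
scene paddle 0.57 [ 0.438 -0.392  0.016] [ 0.403 -0.455  0.001] [ 0.474 -0.278  0.056]
scene knob 0.84 [ 0.402 -0.104  0.039] [ 0.361 -0.135 -0.001] [ 0.425 -0.079  0.047]
scene spoon_rest 0.78 [0.697 0.299 0.008] [ 0.628  0.24  -0.003] [0.78  0.374 0.024]
scene gasket 0.6 [ 0.712 -0.256  0.009] [ 0.612 -0.36  -0.005] [ 0.794 -0.174  0.016]
scene plate 0.95 [0.212 0.293 0.006] [ 0.153  0.227 -0.002] [0.265 0.356 0.013]
scene plate 0.94 [0.432 0.344 0.017] [ 0.372  0.277 -0.002] [0.477 0.406 0.024]
scene plate 0.81 [0.625 0.555 0.006] [0.549 0.489 0.001] [0.696 0.619 0.013]
scene plate 0.66 [ 0.238 -0.268  0.005] [ 0.163 -0.329 -0.003] [ 0.309 -0.209  0.014]
top spoon_rest 0.66 [ 0.442 -0.44   0.017] [ 0.412 -0.446  0.007] [ 0.471 -0.431  0.027]
top spoon_rest 0.56 [0.701 0.297 0.008] [ 0.64   0.24  -0.007] [0.782 0.372 0.027]
top gasket 0.97 [ 0.71  -0.259  0.009] [ 0.62  -0.352 -0.009] [ 0.799 -0.178  0.02 ]
top plate 0.92 [0.621 0.55  0.006] [ 0.549  0.488 -0.007] [0.696 0.616 0.018]
top plate 0.9 [0.208 0.289 0.005] [ 0.153  0.221 -0.007] [0.26  0.356 0.016]
top plate 0.9 [ 0.233 -0.272  0.006] [ 0.163 -0.33  -0.004] [ 0.298 -0.214  0.017]
top plate 0.84 [0.435 0.341 0.017] [ 0.385  0.278 -0.001] [0.486 0.407 0.027]
```

View pics/q2c.png

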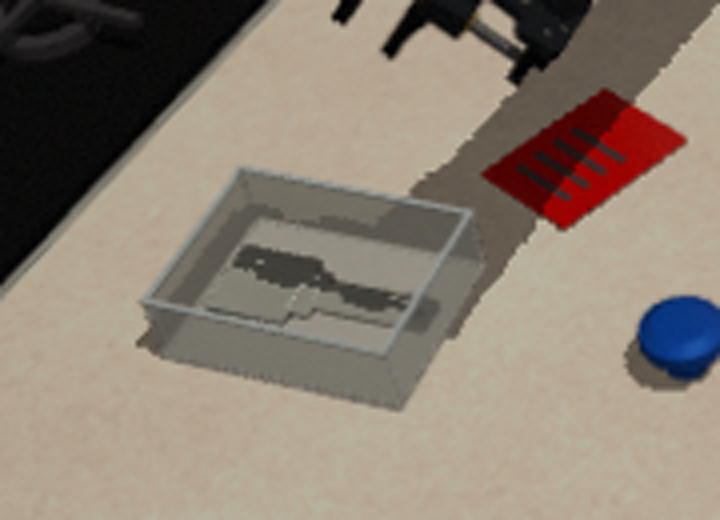

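The paddle lies flat in its tray on the kept one (z≈16–17 mm), the bystanders haven't moved and the gripper is clear. I'll hand the job in.

```bash
python3 -c "
from bench import ctrl
print(ctrl.close_job())"
```

```text
the job is handed in; nothing more can be done
None
```

Job handed in at about 19 s: the plate and the paddle each lie flat in their own tray on top of the piece already there, with nothing else seen to have moved.

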